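Press the top half of a cigar mould home on its dowels

ROBOT

A 6-joint arm with a two-finger parallel gripper is mounted at the origin on the work surface. World frame = base frame: x ahead of the robot, y to its left, z up, the work surface at z = 0. Lengths are in mm, angles in rad, forces in N, time in s.
With the tool pointing down it reaches from about 350 to 775 mm from the base axis. Payload 7.3 kg.
Tool frame: the origin (TCP) lies at the very end of the fingers, on their centre line; the grasp point (between the pads) lies 19 mm behind it; z points along the fingers, y is the line along which they close (so a half turn about z gives the same grasp; the last joint's range is limited). The gripper opens to 92 mm and grips with 3 to 60 N. Pads are 19 mm wide; open, the fingers measure 130 mm over their backs; the gripper's body (75 mm by 190 mm) begins 47 mm behind the grasp point.
Start: joints at [-1.422, 0.342, 1.524, -0, 1.275, -0.146], TCP at [152.56, -502.365, 226.741] pointing down, gripper open.
Joint ranges: [-2.53, 2.53], [-0.77, 2.02], [0.04, 2.7], [-1, 4.14], [0.28, 2.66], [-3.11, 3.11]. Speed limits (rad/s): [2.57, 2.57, 3.14, 3.14, 3.14, 3.14].

INTERFACE

Orientations are given as a unit quaternion [w, x, y, z].
In Python, from workcell import env gives the robot as it stands.
- The arm moves only by the shell command python3 -m creep 'ROWS' [FORCE]. ROWS is JSON, a list of rows, each an object of numbers: "tx", "ty", "tz": the shift along the tool's x, y, z in m; "wx", "wy", "wz": the turn, a rotation vector about the tool's x, y, z in degrees; "fingers": the opening, from 0 (shut) to 1 (fully open). In form: [{"tx": .., "ty": .., "tz": .., "wx": .., "wy": .., "wz": .., "fingers": ..}, ...]. A call has exactly 8 rows; each row is the pose to reach, as a shift and turn from the pose commanded when the call began, along the tool's axes at that moment; what a row does not reach only later rows make up. A row lasts 1/12 s, in which the tool goes at most 41.7 mm and 7.16 degrees, less where a joint would pass 70% of its speed; a pose out of reach is approached as far as the arm can. A call with a gripper value outside its range is refused whole. The fingers move at their own pace and stop on an object; FORCE is the grip in N (left out, the last holds). Time passes only in rows, so rows that repeat a pose let the fingers close, or fill a call up. It gives the time, the measured TCP pose, the force, the opening and the grip force at its end, in the units of the state.
- env.observe(): the state, without advancing time (a new reading comes with each control period).
- env.camera(name): name is "scene" or "top" or "wrist"; returns a dict with "pixels" (480x640x3 uint8, red, green, blue), "fx", "fy", "cx", "cy" (pixels), "extrinsics" (4x4, takes a point from world to camera coordinates); the wrist camera has in their place "mount" (4x4, takes a point from camera to tool coordinates, whose origin is the TCP and whose axes are the flange's). Camera axes: x right, y down, z forward; pixel columns grow to the right and rows downward; lengths in mm; the calibration is good to about 2 mm. A picture is of the moment at which its call begins: read the wrist's pose just before it. There is no depth.
- env.job_done(): hands the job in; it is judged then, once.
The state is a dict: "time": time; "joint_pos": joint angles; "joint_velocities": joint speeds; "joint_torque": joint torques, N m; "tool_pos": TCP position; "eef_rot": TCP orientation; "ft_force": force on the tool from outside, world axes, zero at the start; "ft_torque": the same for the moment, N m; "finger_gap": opening from 0.0 (shut) to 1.0 (fully open); "gripper_force": force on a finger pad.
Only numpy, scipy, OpenCV 4.12 (cv2) and the standard library are available. Lean on these libraries where they do the work, as an engineer would, in place of code of your own. Each camera call takes 0.05 s, during which the arm holds its last target. There are 200 camera calls.

TASK

Shut the full cigar mould whose top half has been set on crooked: with the fingertips, lightly press down its raised, notched end until that end is fully home, then the opposite end until it is fully home, and last give the middle of the top a light press to make sure it is shut. Keep to this order, because pressing the lower end first cocks the top half on its dowels; never grip the top half or lift it, and leave the tools and cigars around it where they lie.

Things in the scene. Friction and masses are not known exactly. Their poses are not given: they have to be found in the camera images.
- mould: Bottom half of a dark wooden bunch mould, fixed to the bench: a block 140 (its x) x 310 (its y) x 32 mm high with ten filled grooves; origin at the centre of its underside, on the bench; +y points to the raised (notched) end. It may stand at any yaw.
- top_half: Top half of the mould, a plain dark wooden slab 140 (x) x 310 (y) x 26 mm thick, about 0.7 kg, over the bottom half with a gap between them. Its raised end has a finger notch in the middle, 44 mm wide and 12 mm deep, open top to bottom; the other end is straight. Origin on its underside at the raised end's dowel; +z up, +y to the notched end. Shut, its top face is level, 58 mm above the bench.
- high_spot (a point): Point on the top face of the top half over the dowel of the raised, notched end: on the centre line, 25 mm from that end (13 mm from the bottom of the notch). Where to press that end.
- low_spot (a point): Point on the top face over the dowel of the lower, straight end: on the centre line, 25 mm from that end. Where to press that end; 260 mm from high_spot.
- middle_spot (a point): Centre of the top face of the top half, halfway between high_spot and low_spot.
- high_end (a joint): Gap between the two halves at the dowel of the raised end, m: 14 to 16 mm at the start, 0 when that end is fully home. The end slides on its dowel under a finger force of about 6 N (a little more if fast), stays where it is left, and stops hard at 0; it would grow if lifted.
- low_end (a joint): Gap at the dowel of the lower end, m: 6 to 8 mm at the start, 0 when that end is fully home. It slides and stops in the same way as high_end; each end moves by itself.
- cap_tube: Upright open aluminium tube, 22 mm in diameter, 52 mm high, standing close beside the mould; origin at the centre of its foot. Leave alone.
- cigar_a: Square-pressed brown cigar with a plain band, 16 x 117 x 16 mm, lying close beside the mould along its y; origin in the middle of its underside. Leave alone.
- ring_gauge: Brass plate 45 x 110 x 8 mm with four holes, lying close beside the mould; origin at the centre of its underside. Leave alone.
- glue_cup: Blue ceramic cup, 60 mm in diameter, 62 mm high; origin at the centre of its foot. Leave alone.
- gum_jar: Amber glass jar with a steel lid, 66 mm in diameter, 85 mm high; origin at the centre of its foot. Leave alone.
- paste_brush: Brush 170 mm long lying on the bench; origin near its middle. Leave alone.
- chaveta: Half-moon steel blade about 80 x 190 x 4 mm with a copper spine 8 mm high, lying on the rolling board (a dark wooden slab 45 mm high to the left); origin at its middle, underside. Leave alone.
- cigar_b: A second square-pressed cigar, as cigar_a, lying on the rolling board. Leave alone.

How it is judged:
By the outcome, as a careful person would: the job done as asked, in the order asked, and still so for the second after the job is handed in, with the robot touching nothing.
It also fails if it takes over 43 s, if anything falls off the work surface, if the arm or the gripper's body presses on something with over 40 N, if the wrist force passes 120 N, or if a joint passes its speed limit or range.

## Working session

There is one attempt and no reset: what is moved stays moved. The work goes in short steps, Python scripts to look and compute and a shell command to move; the robot and the scene stay as the last step left them, time stands still between calls to the robot, and variables do not carry over. Pictures are saved under pics/ and viewed, at most 10 in all, crops included, and the job is handed in when it is done.

```bash
mkdir -p pics; python3 - <<'E'
from workcell import env
import cv2,numpy as np
s=env.observe();print(s['tool_pos'],s['eef_rot'],s['time'],s['finger_gap'])
for n in ['scene','top']:
    c=env.camera(n);cv2.imwrite(f'pics/{n}0.png',c['pixels'][:,:,::-1]);print(n,c['fx'],c['fy'],c['cx'],c['cy']);print(np.round(c['extrinsics'],4).tolist())
E
```

```text
[ 152.48198433 -501.93351701  226.0398877 ] [-7.75295492e-04  9.89155419e-01  1.46870543e-01 -2.12910412e-05] 0.0 1.0005854862834542
scene 495.40214587360043 495.40214587360043 324.6323734579288 240.60970227496327
[[-0.7966, 0.6042, 0.0187, 325.6826], [0.4192, 0.5745, -0.703, -244.4647], [-0.4355, -0.5522, -0.7109, 1369.9607], [0.0, 0.0, 0.0, 1.0]]
top 482.99868294212285 482.99868294212285 316.7479407028111 236.28459111757343
[[0.027, -0.9995, 0.0152, 76.1086], [-0.9826, -0.0294, -0.1835, 505.6566], [0.1839, -0.01, -0.9829, 1102.0111], [0.0, 0.0, 0.0, 1.0]]
```

View pics/scene0.png

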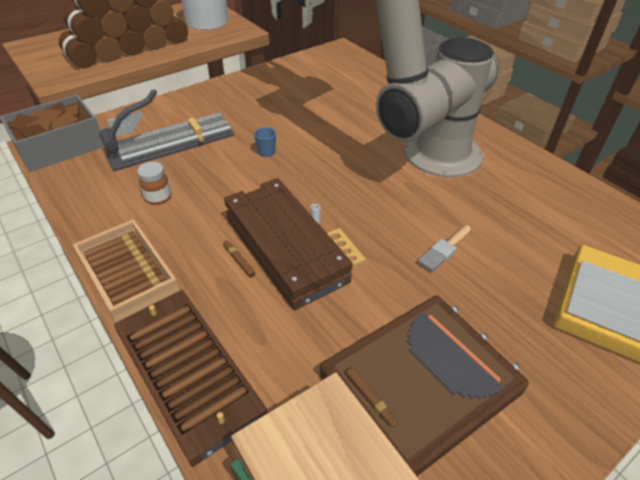

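View pics/top0.png

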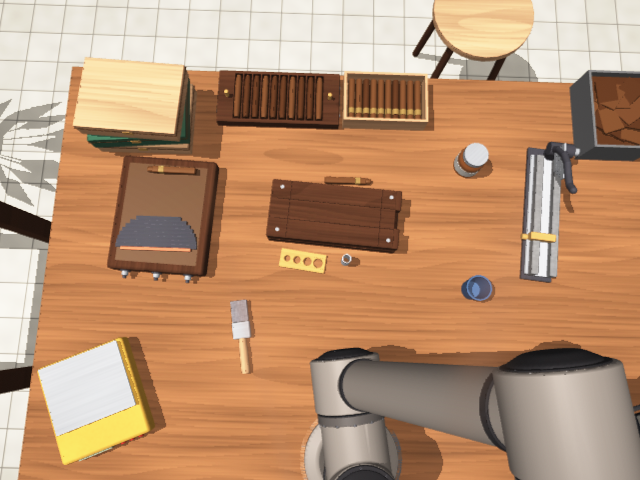

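The notched end is at the right of the top view, around (402,213), and the mould's other corners are near (276,180), (267,240) and (398,251). I'll take an enlarged crop to refine these.

```bash
cat > h.py <<'E'
import numpy as np
def ray(c,uv,z):
    E=np.array(c['extrinsics']);R=E[:3,:3];t=E[:3,3]
    o=-R.T@t;d=R.T@np.array([(uv[0]-c['cx'])/c['fx'],(uv[1]-c['cy'])/c['fy'],1])
    return o+d*(z-o[2])/d[2]
E
python3 - <<'E'
from workcell import env
import cv2,numpy as np
from h import ray
c=env.camera('top');p=c['pixels']
cr=p[165:270,250:420,::-1];cv2.imwrite('pics/crop1.png',cv2.resize(cr,None,fx=4.7,fy=4.7,interpolation=cv2.INTER_CUBIC))
# rough: corners
for uv,z in [((276,180),66),((403,191),74),((398,251),74),((267,240),66)]: print(uv,ray(c,uv,z).round(1))
# studs: bright spots within the mould
g=p.min(2).astype(float);m=((g>110)).astype(np.uint8);m[:, :265]=0;m[:,405:]=0;m[:180]=0;m[248:]=0
n,l,st,ce=cv2.connectedComponentsWithStats(m)
for i in range(1,n):print(ce[i].round(2),st[i,4],ray(c,ce[i],74 if ce[i][0]>330 else 66).round(1))
E
```

```text
(276, 180) [633.2 191.5  66. ]
(403, 191) [ 613.2 -110.4   74. ]
(398, 251) [469.1 -98.   74. ]
(267, 240) [487.3 206.2  66. ]
[281.92 186.31] 13 [618.  176.7  66. ]
[391.29 196.86] 14 [598.  -82.6  74. ]
[276.5  228.71] 14 [514.8 185.3  66. ]
[387.53 239.87] 15 [494.5 -73.7  74. ]
```

View pics/crop1.png

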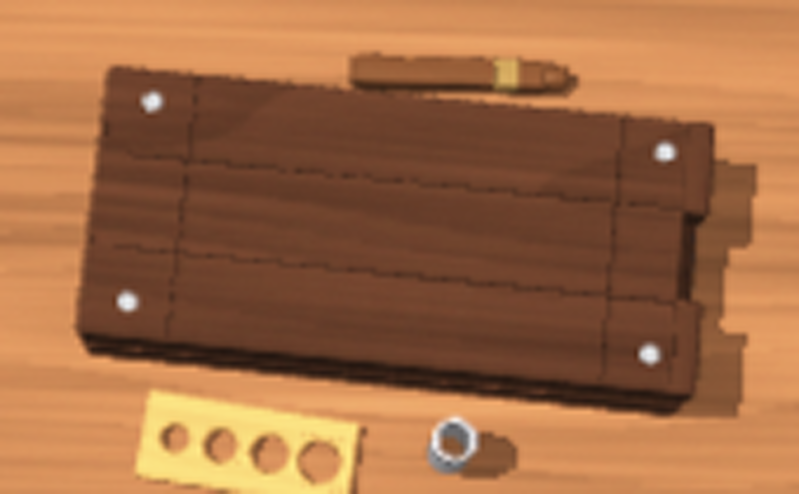

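The notch is at crop (685,255). The studs come out 260 mm apart, which matches the given size, so they sit level with the dowels. That puts high at about (546,-78), low at (566,181) and middle at (556,51). The tool y needs a turn of about -68.6° in wz to lie across the mould.

```bash
python3 -m creep '[{"tx":0.031,"ty":-0.018,"tz":0,"wz":-5,"fingers":0},{"tx":0.062,"ty":-0.036,"tz":0.0,"wz":-10,"fingers":0},{"tx":0.094,"ty":-0.054,"tz":0.0,"wz":-15,"fingers":0},{"tx":0.125,"ty":-0.073,"tz":0.0,"wz":-20,"fingers":0},{"tx":0.156,"ty":-0.091,"tz":0.0,"wz":-25,"fingers":0},{"tx":0.187,"ty":-0.109,"tz":0.0,"wz":-30,"fingers":0},{"tx":0.219,"ty":-0.127,"tz":0.0,"wz":-35,"fingers":0},{"tx":0.25,"ty":-0.145,"tz":0.0,"wz":-40,"fingers":0}]' 20
cat >> h.py <<'E'
from scipy.spatial.transform import Rotation as Ro
T={'high':(546.2,-78.2),'low':(566.4,181.0),'mid':(556.3,51.4)}
def go(env,name,z):
    s=env.observe();q=np.array(s['eef_rot']);R=Ro.from_quat(q[[1,2,3,0]]).as_matrix()
    d=np.array([*T[name],z])-s['tool_pos']
    G=np.array([[-.078,.997,0],[-.997*-1,.078*1,0],[0,0,-1]]).T  # tool x, y, z in world
    G=np.array([[.078,.997,0],[.997,-.078,0],[0,0,-1]]).T
    print(s['time'].__round__(2),np.round(s['tool_pos'],1),'F',np.round(s['ft_force'],1),'gap',round(s['finger_gap'],3),'shift mm',(R.T@d).round(1),'turn',Ro.from_matrix(R.T@G).as_rotvec(degrees=True).round(2))
E
sed -i '/-.997\*-1/d' h.py
python3 -c "
from workcell import env;from h import *
go(env,'high',130)"
```

```text
0.15 [ 152.5 -502.1  226.2] F [-0.6  0.4 -0.8] gap 1.001 shift mm [ 499.8 -291.1   96.6] turn [-5.000e-02 -5.000e-02 -6.864e+01]$[0]: bad value
```

The call was refused, probably because wx and wy were missing from the rows. I'll resend it with every key.

```bash
python3 -m creep '[{"tx":0.031,"ty":-0.018,"tz":0.0,"wx":0.0,"wy":0.0,"wz":-5.0,"fingers":0.0},{"tx":0.062,"ty":-0.036,"tz":0.0,"wx":0.0,"wy":0.0,"wz":-10.0,"fingers":0.0},{"tx":0.094,"ty":-0.054,"tz":0.0,"wx":0.0,"wy":0.0,"wz":-15.0,"fingers":0.0},{"tx":0.125,"ty":-0.073,"tz":0.0,"wx":0.0,"wy":0.0,"wz":-20.0,"fingers":0.0},{"tx":0.156,"ty":-0.091,"tz":0.0,"wx":0.0,"wy":0.0,"wz":-25.0,"fingers":0.0},{"tx":0.187,"ty":-0.109,"tz":0.0,"wx":0.0,"wy":0.0,"wz":-30.0,"fingers":0.0},{"tx":0.219,"ty":-0.127,"tz":0.0,"wx":0.0,"wy":0.0,"wz":-35.0,"fingers":0.0},{"tx":0.25,"ty":-0.145,"tz":0.0,"wx":0.0,"wy":0.0,"wz":-40.0,"fingers":0.0}]' 20
python3 -c "
from workcell import env;from h import *
go(env,'high',130)"
```

```text
time: 0.82
tool_pos: [350.5, -289.4, 226.7]
eef_rot: [-0.0, 0.878, 0.478, 0.0]
ft_force: [0.2, -0.7, 0.1]
finger_gap: 0.469
gripper_force: 0.0
0.82 [ 350.5 -289.4  226.7] F [ 0.2 -0.7  0.1] gap 0.469 shift mm [283.6  49.7  96.7] turn [  0.   -0.  -28.4]
```

```bash
python3 -m creep '[{"tx":0.035,"ty":0.006,"tz":0.012,"wx":0.0,"wy":0.0,"wz":-3.6,"fingers":0.0},{"tx":0.071,"ty":0.012,"tz":0.024,"wx":0.0,"wy":0.0,"wz":-7.1,"fingers":0.0},{"tx":0.106,"ty":0.019,"tz":0.036,"wx":0.0,"wy":0.0,"wz":-10.6,"fingers":0.0},{"tx":0.142,"ty":0.025,"tz":0.048,"wx":0.0,"wy":0.0,"wz":-14.2,"fingers":0.0},{"tx":0.177,"ty":0.031,"tz":0.06,"wx":0.0,"wy":0.0,"wz":-17.8,"fingers":0.0},{"tx":0.213,"ty":0.037,"tz":0.072,"wx":0.0,"wy":0.0,"wz":-21.3,"fingers":0.0},{"tx":0.248,"ty":0.043,"tz":0.084,"wx":0.0,"wy":0.0,"wz":-24.9,"fingers":0.0},{"tx":0.2836,"ty":0.0497,"tz":0.0967,"wx":0.0,"wy":0.0,"wz":-28.4,"fingers":0.0}]'
python3 -c "
from workcell import env;from h import *
import cv2
go(env,'high',80)
c=env.camera('wrist');cv2.imwrite('pics/w1.png',c['pixels'][:,:,::-1]);print(np.round(c['mount'],3).tolist(),c['fx'])
c=env.camera('scene');cv2.imwrite('pics/s1.png',cv2.resize(c['pixels'][130:330,200:400,::-1],None,fx=3,fy=3))"
```

```text
time: 1.48
tool_pos: [547.0, -79.0, 129.3]
eef_rot: [-0.0, 0.734, 0.679, -0.0]
ft_force: [0.4, -0.5, -0.6]
finger_gap: 0.003
gripper_force: 0.0
1.48 [547.  -79.  129.3] F [ 0.4 -0.5 -0.6] gap 0.003 shift mm [ 0.7 -0.8 49.3] turn [-0.02  0.01 -0.05]
[[-0.001, -0.953, -0.304, 83.121], [1.0, -0.001, -0.0, -0.267], [0.0, -0.304, 0.953, -158.957], [0.0, 0.0, 0.0, 1.0]] 380.1325175071182
```

View pics/w1.png

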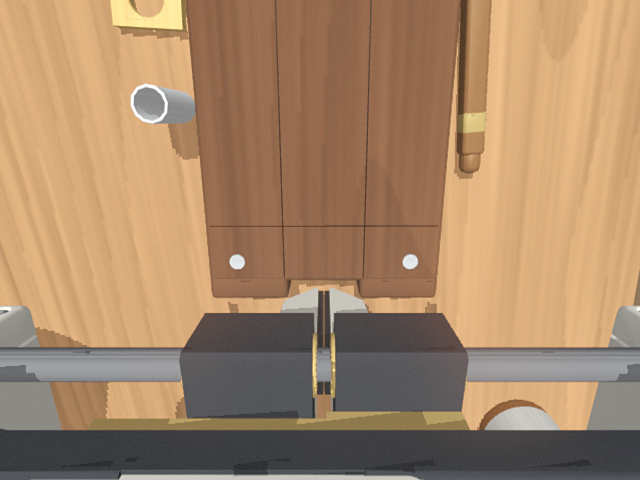

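The studs are at (237,262) and (410,262), and the notch bottom is at row 279, so the tool sits centred across the mould. I'll check the target point with this view.

```bash
cat > m.py <<'E'
from workcell import env;from h import *
import sys
s=env.observe();q=np.array(s['eef_rot']);R=Ro.from_quat(q[[1,2,3,0]]).as_matrix()
c=env.camera('wrist');M=np.array(c['mount'])
def P(uv,z):
    d=R@M[:3,:3]@np.array([(uv[0]-c['cx'])/c['fx'],(uv[1]-c['cy'])/c['fy'],1]);o=R@M[:3,3]+s['tool_pos']
    return (o+d*(z-o[2])/d[2]).round(1)
E
python3 - <<'E'
from m import *
for uv in [(237,262),(410,262),(286,279),(360,279),(212,279),(437,279),(212,297),(437,297),(324,262)]: print(uv,P(uv,73))
E
```

```text
(237, 262) [495.6 -70.   73. ]
(410, 262) [599.  -77.8  73. ]
(286, 279) [523.7 -83.2  73. ]
(360, 279) [568.6 -86.6  73. ]
(212, 279) [478.8 -79.8  73. ]
(437, 279) [615.2 -90.1  73. ]
(212, 297) [476.8 -91.7  73. ]
(437, 297) [ 615.4 -102.2   73. ]
(324, 262) [547.6 -73.9  73. ]
```

```bash
python3 - <<'E'
from m import *
import cv2
from scipy.optimize import least_squares
c2=env.camera('scene');p=c2['pixels'];g=p.min(2);m=(g>135).astype(np.uint8);m[:,:215]=0;m[:,365:]=0;m[:170]=0;m[320:]=0
n,l,st,ce=cv2.connectedComponentsWithStats(m)
sc=[ce[i].round(1) for i in range(1,n) if st[i,4]>3];print([(x.tolist()) for x in sc])
# predicted pixel in scene from each hypothesis
def pr(X):
    E=np.array(c2['extrinsics']);Y=E[:3,:3]@X+E[:3,3];return (np.array([c2['cx'],c2['cy']])+c2['fx']*Y[:2]/Y[2]).round(1)
for nm,X in {'R1top':(598,-82.6,74),'R2top':(494.5,-73.7,74),'R1w':(599,-77.8,73),'R2w':(495.6,-70,73),'L1':(618,176.7,66),'L2':(514.8,185.3,66)}.items(): print(nm,pr(np.array(X)))
E
```

```text
[[251.3, 171.3], [257.9, 170.9], [276.0, 184.5], [235.1, 200.1], [315.7, 211.7], [338.5, 257.4], [293.7, 278.2], [307.5, 299.5]]
R1top [235.1 198.7]
R2top [276.3 183.6]
R1w [235.9 200.4]
R2w [276.8 184.9]
L1 [294.3 276.7]
L2 [338.9 256.2]
```

View pics/s1.png

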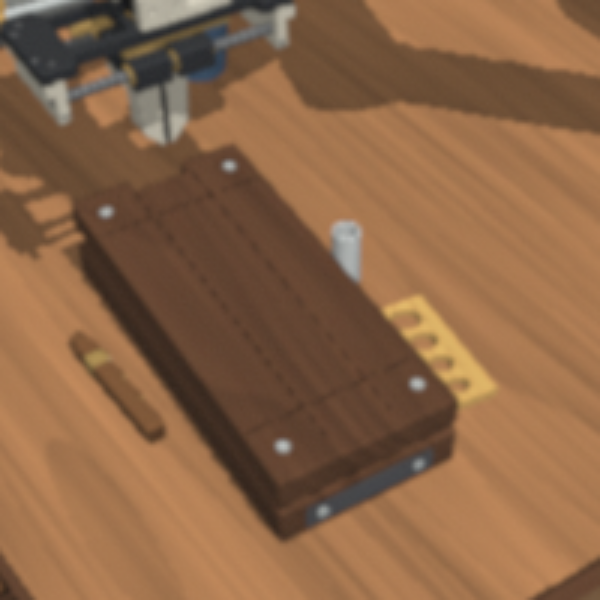

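The scene view shows the same stud positions as the wrist view, about 3 mm towards +y from the top camera. I'll use high (547,-75), low (567,184) and mid (556.5,54.5), and descend.

```bash
sed -i "s/^T=.*/T={'high':(546.8,-75.0),'low':(567.0,184.0),'mid':(556.6,54.5)}/" h.py
python3 -m creep '[{"tx":0.004,"ty":0.0,"tz":0.01,"wx":0.0,"wy":0.0,"wz":0.0,"fingers":0.0},{"tx":0.004,"ty":0.0,"tz":0.02,"wx":0.0,"wy":0.0,"wz":0.0,"fingers":0.0},{"tx":0.004,"ty":0.0,"tz":0.03,"wx":0.0,"wy":0.0,"wz":0.0,"fingers":0.0},{"tx":0.004,"ty":0.0,"tz":0.038,"wx":0.0,"wy":0.0,"wz":0.0,"fingers":0.0},{"tx":0.004,"ty":0.0,"tz":0.044,"wx":0.0,"wy":0.0,"wz":0.0,"fingers":0.0},{"tx":0.004,"ty":0.0,"tz":0.048,"wx":0.0,"wy":0.0,"wz":0.0,"fingers":0.0},{"tx":0.004,"ty":0.0,"tz":0.05,"wx":0.0,"wy":0.0,"wz":0.0,"fingers":0.0},{"tx":0.004,"ty":0.0,"tz":0.05,"wx":0.0,"wy":0.0,"wz":0.0,"fingers":0.0}]'
python3 -c "
from m import *
import cv2
go(env,'high',58)
cv2.imwrite('pics/w2.png',c['pixels'][:,:,::-1])"
```

```text
time: 2.4
tool_pos: [546.3, -76.7, 79.5]
eef_rot: [-0.0, 0.736, 0.677, -0.0]
ft_force: [-0.1, -0.7, -0.8]
finger_gap: 0.001
gripper_force: 0.0
2.45 [546.6 -76.7  80. ] F [-0.1  0.2  1. ] gap 0.006 shift mm [ 1.7  0.1 22. ] turn [ 0.    0.01 -0.24]
```

View pics/w2.png

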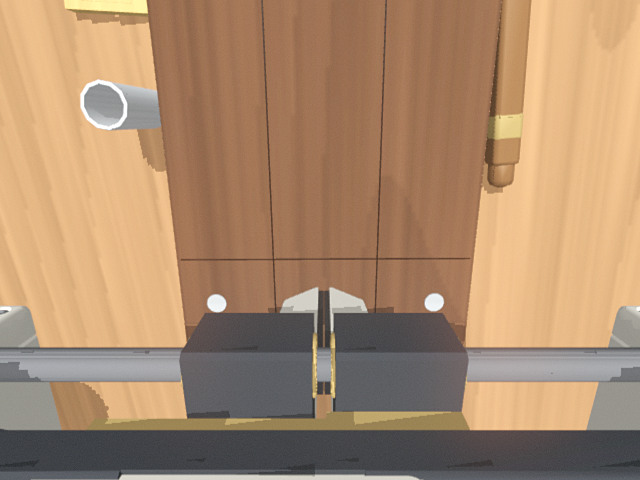

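The closed tips' front edge is at row 289 and the studs are at (217,302) and (434,302), so the tips straddle the stud line. I'll move on another 1 mm in tx and press slowly.

```bash
python3 -c "
from m import *
print(P((217,302),73),P((434,302),73))"
python3 -m creep '[{"tx":0.0015,"ty":0.0,"tz":0.002,"wx":0.0,"wy":0.0,"wz":0.0,"fingers":0.0},{"tx":0.0015,"ty":0.0,"tz":0.0035,"wx":0.0,"wy":0.0,"wz":0.0,"fingers":0.0},{"tx":0.0015,"ty":0.0,"tz":0.005,"wx":0.0,"wy":0.0,"wz":0.0,"fingers":0.0},{"tx":0.0015,"ty":0.0,"tz":0.0065,"wx":0.0,"wy":0.0,"wz":0.0,"fingers":0.0},{"tx":0.0015,"ty":0.0,"tz":0.008,"wx":0.0,"wy":0.0,"wz":0.0,"fingers":0.0},{"tx":0.0015,"ty":0.0,"tz":0.009,"wx":0.0,"wy":0.0,"wz":0.0,"fingers":0.0},{"tx":0.0015,"ty":0.0,"tz":0.010,"wx":0.0,"wy":0.0,"wz":0.0,"fingers":0.0},{"tx":0.0015,"ty":0.0,"tz":0.011,"wx":0.0,"wy":0.0,"wz":0.0,"fingers":0.0}]'
```

```text
[495.  -72.6  73. ] [599.4 -81.3  73. ]
time: 3.17
tool_pos: [546.8, -75.4, 69.6]
eef_rot: [0.0, 0.736, 0.678, -0.0]
ft_force: [-1.8, -1.2, 5.9]
finger_gap: 0.007
gripper_force: 3.0
```

```bash
python3 -m creep '[{"tx":0.0,"ty":0.0,"tz":0.001,"wx":0.0,"wy":0.0,"wz":0.0,"fingers":0.0},{"tx":0.0,"ty":0.0,"tz":0.002,"wx":0.0,"wy":0.0,"wz":0.0,"fingers":0.0},{"tx":0.0,"ty":0.0,"tz":0.003,"wx":0.0,"wy":0.0,"wz":0.0,"fingers":0.0},{"tx":0.0,"ty":0.0,"tz":0.004,"wx":0.0,"wy":0.0,"wz":0.0,"fingers":0.0},{"tx":0.0,"ty":0.0,"tz":0.005,"wx":0.0,"wy":0.0,"wz":0.0,"fingers":0.0},{"tx":0.0,"ty":0.0,"tz":0.006,"wx":0.0,"wy":0.0,"wz":0.0,"fingers":0.0},{"tx":0.0,"ty":0.0,"tz":0.007,"wx":0.0,"wy":0.0,"wz":0.0,"fingers":0.0},{"tx":0.0,"ty":0.0,"tz":0.008,"wx":0.0,"wy":0.0,"wz":0.0,"fingers":0.0}]'
```

```text
time: 3.83
tool_pos: [546.7, -76.1, 61.8]
eef_rot: [0.001, 0.735, 0.678, -0.0]
ft_force: [-2.9, -4.3, 6.0]
finger_gap: 0.002
gripper_force: 3.4
```

```bash
python3 -m creep '[{"tx":0.0,"ty":0.0,"tz":0.0005,"wx":0.0,"wy":0.0,"wz":0.0,"fingers":0.0},{"tx":0.0,"ty":0.0,"tz":0.001,"wx":0.0,"wy":0.0,"wz":0.0,"fingers":0.0},{"tx":0.0,"ty":0.0,"tz":0.0015,"wx":0.0,"wy":0.0,"wz":0.0,"fingers":0.0},{"tx":0.0,"ty":0.0,"tz":0.002,"wx":0.0,"wy":0.0,"wz":0.0,"fingers":0.0},{"tx":0.0,"ty":0.0,"tz":0.0025,"wx":0.0,"wy":0.0,"wz":0.0,"fingers":0.0},{"tx":0.0,"ty":0.0,"tz":0.003,"wx":0.0,"wy":0.0,"wz":0.0,"fingers":0.0},{"tx":0.0,"ty":0.0,"tz":0.003,"wx":0.0,"wy":0.0,"wz":0.0,"fingers":0.0},{"tx":0.0,"ty":0.0,"tz":0.003,"wx":0.0,"wy":0.0,"wz":0.0,"fingers":0.0}]'
```

```text
time: 4.5
tool_pos: [546.8, -76.2, 58.7]
eef_rot: [0.001, 0.735, 0.678, -0.0]
ft_force: [-2.6, -4.6, 6.0]
finger_gap: 0.004
gripper_force: 2.9
```

```bash
python3 -m creep '[{"tx":0.0,"ty":0.0,"tz":0.0002,"wx":0.0,"wy":0.0,"wz":0.0,"fingers":0.0},{"tx":0.0,"ty":0.0,"tz":0.0004,"wx":0.0,"wy":0.0,"wz":0.0,"fingers":0.0},{"tx":0.0,"ty":0.0,"tz":0.0006,"wx":0.0,"wy":0.0,"wz":0.0,"fingers":0.0},{"tx":0.0,"ty":0.0,"tz":0.0008,"wx":0.0,"wy":0.0,"wz":0.0,"fingers":0.0},{"tx":0.0,"ty":0.0,"tz":0.001,"wx":0.0,"wy":0.0,"wz":0.0,"fingers":0.0},{"tx":0.0,"ty":0.0,"tz":0.001,"wx":0.0,"wy":0.0,"wz":0.0,"fingers":0.0},{"tx":0.0,"ty":0.0,"tz":0.001,"wx":0.0,"wy":0.0,"wz":0.0,"fingers":0.0},{"tx":0.0,"ty":0.0,"tz":0.001,"wx":0.0,"wy":0.0,"wz":0.0,"fingers":0.0}]'
```

```text
time: 5.17
tool_pos: [546.9, -76.3, 58.3]
eef_rot: [0.001, 0.735, 0.678, -0.0]
ft_force: [-3.8, -3.6, 10.9]
finger_gap: 0.006
gripper_force: 5.2
```

```bash
python3 -m creep '[{"tx":0.0,"ty":0.0,"tz":0.0002,"wx":0.0,"wy":0.0,"wz":0.0,"fingers":0.0},{"tx":0.0,"ty":0.0,"tz":0.0004,"wx":0.0,"wy":0.0,"wz":0.0,"fingers":0.0},{"tx":0.0,"ty":0.0,"tz":0.0005,"wx":0.0,"wy":0.0,"wz":0.0,"fingers":0.0},{"tx":0.0,"ty":0.0,"tz":0.0005,"wx":0.0,"wy":0.0,"wz":0.0,"fingers":0.0},{"tx":0.0,"ty":0.0,"tz":0.0005,"wx":0.0,"wy":0.0,"wz":0.0,"fingers":0.0},{"tx":0.0,"ty":0.0,"tz":0.0005,"wx":0.0,"wy":0.0,"wz":0.0,"fingers":0.0},{"tx":0.0,"ty":0.0,"tz":0.0005,"wx":0.0,"wy":0.0,"wz":0.0,"fingers":0.0},{"tx":0.0,"ty":0.0,"tz":0.0005,"wx":0.0,"wy":0.0,"wz":0.0,"fingers":0.0}]'
```

```text
time: 5.83
tool_pos: [546.9, -76.3, 58.2]
eef_rot: [0.001, 0.735, 0.678, -0.0]
ft_force: [-5.2, -3.8, 13.8]
finger_gap: 0.004
gripper_force: 6.8
```

The high end is home: the tip held at z 58.2 while the force rose. I'll lift straight up, then cross to the low end.

```bash
python3 -m creep '[{"tx":0.0,"ty":0.0,"tz":-0.005,"wx":0.0,"wy":0.0,"wz":0.0,"fingers":0.0},{"tx":0.0,"ty":0.0,"tz":-0.015,"wx":0.0,"wy":0.0,"wz":0.0,"fingers":0.0},{"tx":0.0,"ty":0.0,"tz":-0.028,"wx":0.0,"wy":0.0,"wz":0.0,"fingers":0.0},{"tx":0.025,"ty":0.0,"tz":-0.032,"wx":0.0,"wy":0.0,"wz":0.0,"fingers":0.0},{"tx":0.055,"ty":0.0,"tz":-0.032,"wx":0.0,"wy":0.0,"wz":0.0,"fingers":0.0},{"tx":0.085,"ty":0.0,"tz":-0.032,"wx":0.0,"wy":0.0,"wz":0.0,"fingers":0.0},{"tx":0.115,"ty":0.0,"tz":-0.032,"wx":0.0,"wy":0.0,"wz":0.0,"fingers":0.0},{"tx":0.145,"ty":0.0,"tz":-0.032,"wx":0.0,"wy":0.0,"wz":0.0,"fingers":0.0}]'
python3 -c "
from m import *
go(env,'low',80)"
```

```text
time: 6.5
tool_pos: [558.7, 70.9, 89.0]
eef_rot: [0.0, 0.736, 0.677, 0.0]
ft_force: [0.2, 0.8, 0.4]
finger_gap: 0.005
gripper_force: 0.0
6.55 [558.7  75.9  89.1] F [-0.1  3.2 -0.3] gap 0.001 shift mm [108.4  -0.3   9.4] turn [ 0.04 -0.15 -0.1 ]
```

```bash
python3 -m creep '[{"tx":0.03,"ty":0.0,"tz":0.0,"wx":0.0,"wy":0.0,"wz":0.0,"fingers":0.0},{"tx":0.06,"ty":0.0,"tz":0.0,"wx":0.0,"wy":0.0,"wz":0.0,"fingers":0.0},{"tx":0.085,"ty":0.0,"tz":0.003,"wx":0.0,"wy":0.0,"wz":0.0,"fingers":0.0},{"tx":0.1,"ty":0.0,"tz":0.006,"wx":0.0,"wy":0.0,"wz":0.0,"fingers":0.0},{"tx":0.108,"ty":0.0,"tz":0.009,"wx":0.0,"wy":0.0,"wz":0.0,"fingers":0.0},{"tx":0.108,"ty":0.0,"tz":0.012,"wx":0.0,"wy":0.0,"wz":0.0,"fingers":0.0},{"tx":0.108,"ty":0.0,"tz":0.014,"wx":0.0,"wy":0.0,"wz":0.0,"fingers":0.0},{"tx":0.108,"ty":0.0,"tz":0.014,"wx":0.0,"wy":0.0,"wz":0.0,"fingers":0.0}]'
python3 -c "
from m import *
import cv2
go(env,'low',58)
cv2.imwrite('pics/w3.png',c['pixels'][:,:,::-1])
c=env.camera('top');p=c['pixels'];cv2.imwrite('pics/t3.png',cv2.resize(p[165:270,250:420,::-1],None,fx=4.7,fy=4.7,interpolation=cv2.INTER_CUBIC))"
```

```text
time: 7.22
tool_pos: [567.1, 175.9, 74.0]
eef_rot: [-0.0, 0.736, 0.677, -0.001]
ft_force: [-0.1, -0.3, -0.3]
finger_gap: 0.003
gripper_force: 0.0
7.27 [567.3 175.8  74.3] F [-0.8 -0.7  0.8] gap 0.007 shift mm [ 8.1 -1.  16.3] turn [-0.04  0.03 -0.3 ]
```

View pics/t3.png

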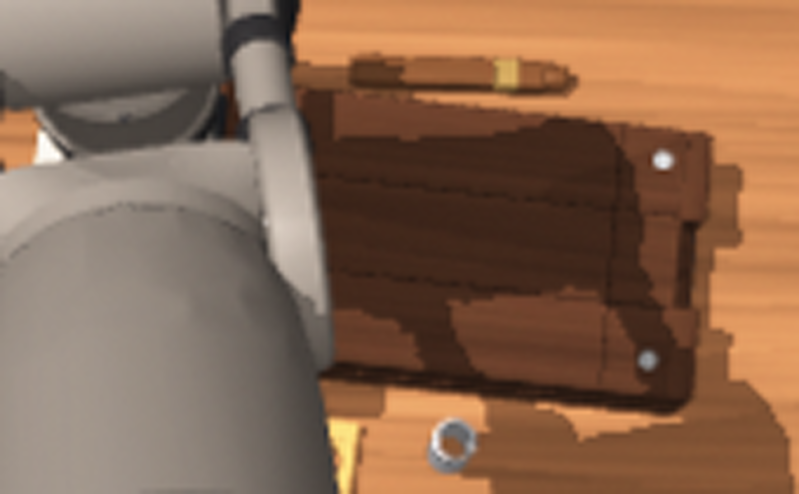

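View pics/w3.png

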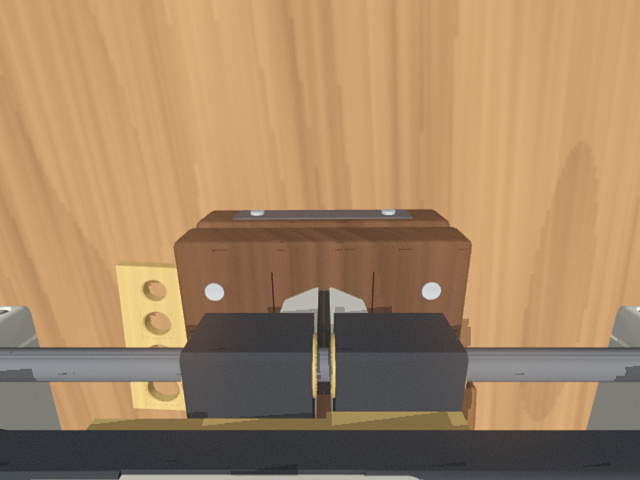

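The high end has dropped, as its studs moved in the top view. In the wrist view the low-end studs are at (214,292) and (431,291), slightly ahead of the tips. The move is about 8 mm in tx, which I'll check first.

```bash
python3 -c "
from m import *
print(P((214,292),65),P((431,291),65),P((322,229),65))
go(env,'low',58)"
```

```text
[514.5 184.3  65. ] [619.5 175.9  65. ] [569.5 211.5  65. ]
7.37 [567.6 176.   74.6] F [-0.9  0.2 -0.2] gap 0.002 shift mm [ 8.  -1.3 16.6] turn [ 0.    0.01 -0.32]
```

```bash
python3 -m creep '[{"tx":0.003,"ty":0.0,"tz":0.002,"wx":0.0,"wy":0.0,"wz":0.0,"fingers":0.0},{"tx":0.006,"ty":0.0,"tz":0.004,"wx":0.0,"wy":0.0,"wz":0.0,"fingers":0.0},{"tx":0.006,"ty":0.0,"tz":0.006,"wx":0.0,"wy":0.0,"wz":0.0,"fingers":0.0},{"tx":0.006,"ty":0.0,"tz":0.0075,"wx":0.0,"wy":0.0,"wz":0.0,"fingers":0.0},{"tx":0.006,"ty":0.0,"tz":0.0085,"wx":0.0,"wy":0.0,"wz":0.0,"fingers":0.0},{"tx":0.006,"ty":0.0,"tz":0.0095,"wx":0.0,"wy":0.0,"wz":0.0,"fingers":0.0},{"tx":0.006,"ty":0.0,"tz":0.0105,"wx":0.0,"wy":0.0,"wz":0.0,"fingers":0.0},{"tx":0.006,"ty":0.0,"tz":0.0115,"wx":0.0,"wy":0.0,"wz":0.0,"fingers":0.0}]'
```

```text
time: 8.03
tool_pos: [567.8, 183.2, 63.6]
eef_rot: [-0.0, 0.736, 0.677, 0.0]
ft_force: [-2.8, 1.0, 5.3]
finger_gap: 0.006
gripper_force: 2.9
```

```bash
python3 -m creep '[{"tx":0.0,"ty":0.0,"tz":0.001,"wx":0.0,"wy":0.0,"wz":0.0,"fingers":0.0},{"tx":0.0,"ty":0.0,"tz":0.002,"wx":0.0,"wy":0.0,"wz":0.0,"fingers":0.0},{"tx":0.0,"ty":0.0,"tz":0.003,"wx":0.0,"wy":0.0,"wz":0.0,"fingers":0.0},{"tx":0.0,"ty":0.0,"tz":0.0035,"wx":0.0,"wy":0.0,"wz":0.0,"fingers":0.0},{"tx":0.0,"ty":0.0,"tz":0.004,"wx":0.0,"wy":0.0,"wz":0.0,"fingers":0.0},{"tx":0.0,"ty":0.0,"tz":0.0045,"wx":0.0,"wy":0.0,"wz":0.0,"fingers":0.0},{"tx":0.0,"ty":0.0,"tz":0.0045,"wx":0.0,"wy":0.0,"wz":0.0,"fingers":0.0},{"tx":0.0,"ty":0.0,"tz":0.0045,"wx":0.0,"wy":0.0,"wz":0.0,"fingers":0.0}]'
```

```text
time: 8.7
tool_pos: [567.9, 183.7, 59.2]
eef_rot: [-0.0, 0.736, 0.677, 0.0]
ft_force: [-2.2, 2.7, 5.3]
finger_gap: 0.008
gripper_force: 2.6
```

```bash
python3 -m creep '[{"tx":0.0,"ty":0.0,"tz":0.0003,"wx":0.0,"wy":0.0,"wz":0.0,"fingers":0.0},{"tx":0.0,"ty":0.0,"tz":0.0006,"wx":0.0,"wy":0.0,"wz":0.0,"fingers":0.0},{"tx":0.0,"ty":0.0,"tz":0.0009,"wx":0.0,"wy":0.0,"wz":0.0,"fingers":0.0},{"tx":0.0,"ty":0.0,"tz":0.0012,"wx":0.0,"wy":0.0,"wz":0.0,"fingers":0.0},{"tx":0.0,"ty":0.0,"tz":0.0015,"wx":0.0,"wy":0.0,"wz":0.0,"fingers":0.0},{"tx":0.0,"ty":0.0,"tz":0.0015,"wx":0.0,"wy":0.0,"wz":0.0,"fingers":0.0},{"tx":0.0,"ty":0.0,"tz":0.0015,"wx":0.0,"wy":0.0,"wz":0.0,"fingers":0.0},{"tx":0.0,"ty":0.0,"tz":0.0015,"wx":0.0,"wy":0.0,"wz":0.0,"fingers":0.0}]'
```

```text
time: 9.37
tool_pos: [567.9, 183.8, 58.2]
eef_rot: [-0.0, 0.736, 0.677, 0.001]
ft_force: [-2.5, 2.3, 8.6]
finger_gap: 0.007
gripper_force: 4.3
```

```bash
python3 -m creep '[{"tx":0.0,"ty":0.0,"tz":0.0003,"wx":0.0,"wy":0.0,"wz":0.0,"fingers":0.0},{"tx":0.0,"ty":0.0,"tz":0.0006,"wx":0.0,"wy":0.0,"wz":0.0,"fingers":0.0},{"tx":0.0,"ty":0.0,"tz":0.0008,"wx":0.0,"wy":0.0,"wz":0.0,"fingers":0.0},{"tx":0.0,"ty":0.0,"tz":0.0008,"wx":0.0,"wy":0.0,"wz":0.0,"fingers":0.0},{"tx":0.0,"ty":0.0,"tz":0.0008,"wx":0.0,"wy":0.0,"wz":0.0,"fingers":0.0},{"tx":0.0,"ty":0.0,"tz":0.0008,"wx":0.0,"wy":0.0,"wz":0.0,"fingers":0.0},{"tx":0.0,"ty":0.0,"tz":0.0008,"wx":0.0,"wy":0.0,"wz":0.0,"fingers":0.0},{"tx":0.0,"ty":0.0,"tz":0.0008,"wx":0.0,"wy":0.0,"wz":0.0,"fingers":0.0}]'
```

```text
time: 10.03
tool_pos: [568.0, 183.8, 58.1]
eef_rot: [0.0, 0.736, 0.677, 0.001]
ft_force: [-5.6, 1.3, 13.8]
finger_gap: 0.003
gripper_force: 6.7
```

The low end is home too (13.8 N at z 58.1). Next is the middle, 130 mm back along -x.

```bash
python3 -m creep '[{"tx":0.0,"ty":0.0,"tz":-0.004,"wx":0.0,"wy":0.0,"wz":0.0,"fingers":0.0},{"tx":0.0,"ty":0.0,"tz":-0.013,"wx":0.0,"wy":0.0,"wz":0.0,"fingers":0.0},{"tx":-0.01,"ty":0.0,"tz":-0.02,"wx":0.0,"wy":0.0,"wz":0.0,"fingers":0.0},{"tx":-0.04,"ty":0.0,"tz":-0.022,"wx":0.0,"wy":0.0,"wz":0.0,"fingers":0.0},{"tx":-0.075,"ty":0.0,"tz":-0.022,"wx":0.0,"wy":0.0,"wz":0.0,"fingers":0.0},{"tx":-0.105,"ty":0.0,"tz":-0.022,"wx":0.0,"wy":0.0,"wz":0.0,"fingers":0.0},{"tx":-0.13,"ty":0.0,"tz":-0.02,"wx":0.0,"wy":0.0,"wz":0.0,"fingers":0.0},{"tx":-0.13,"ty":0.0,"tz":-0.015,"wx":0.0,"wy":0.0,"wz":0.0,"fingers":0.0}]'
python3 -c "
from m import *
go(env,'mid',58)"
```

```text
time: 10.7
tool_pos: [557.6, 48.6, 72.2]
eef_rot: [0.001, 0.737, 0.676, 0.0]
ft_force: [1.2, 0.4, 0.0]
finger_gap: 0.002
gripper_force: 0.0
10.75 [557.   50.6  70.9] F [-0.2 -0.  -0.8] gap 0.009 shift mm [ 3.8 -0.7 12.9] turn [-0.01  0.03 -0.46]
```

```bash
python3 -m creep '[{"tx":0.001,"ty":0.0,"tz":0.003,"wx":0.0,"wy":0.0,"wz":0.0,"fingers":0.0},{"tx":0.001,"ty":0.0,"tz":0.006,"wx":0.0,"wy":0.0,"wz":0.0,"fingers":0.0},{"tx":0.001,"ty":0.0,"tz":0.009,"wx":0.0,"wy":0.0,"wz":0.0,"fingers":0.0},{"tx":0.001,"ty":0.0,"tz":0.0105,"wx":0.0,"wy":0.0,"wz":0.0,"fingers":0.0},{"tx":0.001,"ty":0.0,"tz":0.0115,"wx":0.0,"wy":0.0,"wz":0.0,"fingers":0.0},{"tx":0.001,"ty":0.0,"tz":0.0125,"wx":0.0,"wy":0.0,"wz":0.0,"fingers":0.0},{"tx":0.001,"ty":0.0,"tz":0.0135,"wx":0.0,"wy":0.0,"wz":0.0,"fingers":0.0},{"tx":0.001,"ty":0.0,"tz":0.0135,"wx":0.0,"wy":0.0,"wz":0.0,"fingers":0.0}]'
```

```text
time: 11.42
tool_pos: [557.4, 54.9, 58.3]
eef_rot: [0.0, 0.735, 0.678, 0.0]
ft_force: [-1.7, 1.8, 4.2]
finger_gap: 0.005
gripper_force: 2.0
```

```bash
python3 -m creep '[{"tx":0.0,"ty":0.0,"tz":0.0004,"wx":0.0,"wy":0.0,"wz":0.0,"fingers":0.0},{"tx":0.0,"ty":0.0,"tz":0.0008,"wx":0.0,"wy":0.0,"wz":0.0,"fingers":0.0},{"tx":0.0,"ty":0.0,"tz":0.0012,"wx":0.0,"wy":0.0,"wz":0.0,"fingers":0.0},{"tx":0.0,"ty":0.0,"tz":0.0015,"wx":0.0,"wy":0.0,"wz":0.0,"fingers":0.0},{"tx":0.0,"ty":0.0,"tz":0.0015,"wx":0.0,"wy":0.0,"wz":0.0,"fingers":0.0},{"tx":0.0,"ty":0.0,"tz":0.0015,"wx":0.0,"wy":0.0,"wz":0.0,"fingers":0.0},{"tx":0.0,"ty":0.0,"tz":0.0015,"wx":0.0,"wy":0.0,"wz":0.0,"fingers":0.0},{"tx":0.0,"ty":0.0,"tz":0.0015,"wx":0.0,"wy":0.0,"wz":0.0,"fingers":0.0}]'
```

```text
time: 12.08
tool_pos: [557.6, 54.9, 58.1]
eef_rot: [0.0, 0.735, 0.678, 0.001]
ft_force: [-5.3, 2.0, 15.3]
finger_gap: 0.004
gripper_force: 7.5
```

The middle press took 15 N with the slab still at z 58.1. I'll retreat and take a final look.

```bash
python3 -m creep '[{"tx":0.0,"ty":0.0,"tz":-0.005,"wx":0.0,"wy":0.0,"wz":0.0,"fingers":0.0},{"tx":0.0,"ty":0.0,"tz":-0.015,"wx":0.0,"wy":0.0,"wz":0.0,"fingers":0.0},{"tx":0.0,"ty":0.0,"tz":-0.035,"wx":0.0,"wy":0.0,"wz":0.0,"fingers":0.0},{"tx":0.0,"ty":0.0,"tz":-0.06,"wx":0.0,"wy":0.0,"wz":0.0,"fingers":0.0},{"tx":0.0,"ty":0.0,"tz":-0.09,"wx":0.0,"wy":0.0,"wz":0.0,"fingers":0.0},{"tx":0.0,"ty":0.0,"tz":-0.11,"wx":0.0,"wy":0.0,"wz":0.0,"fingers":0.0},{"tx":0.0,"ty":0.0,"tz":-0.12,"wx":0.0,"wy":0.0,"wz":0.0,"fingers":0.0},{"tx":0.0,"ty":0.0,"tz":-0.12,"wx":0.0,"wy":0.0,"wz":0.0,"fingers":0.0}]'
python3 -c "
from m import *
import cv2
c=env.camera('scene');cv2.imwrite('pics/s4.png',cv2.resize(c['pixels'][150:330,200:400,::-1],None,fx=3.3,fy=3.3,interpolation=cv2.INTER_CUBIC))"
```

```text
time: 12.75
tool_pos: [558.6, 54.5, 178.8]
eef_rot: [0.002, 0.736, 0.677, 0.002]
ft_force: [-0.4, 0.5, -0.3]
finger_gap: 0.004
gripper_force: 0.0
```

View pics/s4.png

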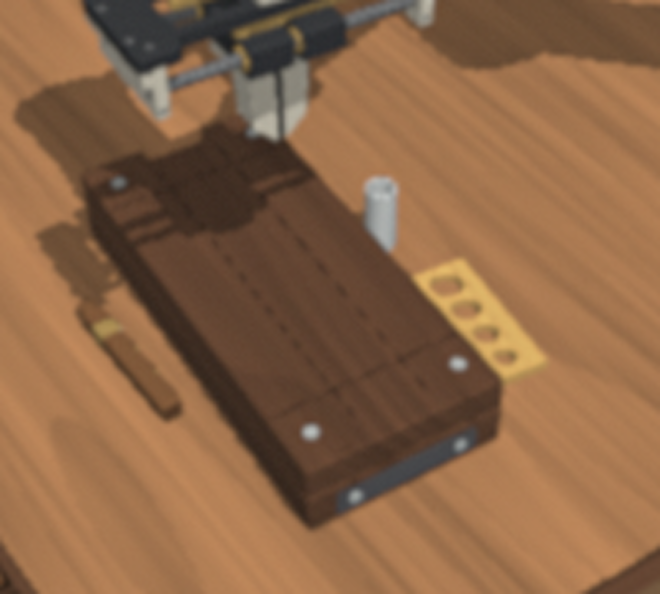

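The mould is shut with no gap along its near edge (310,500)–(495,410). The tube, ring gauge and cigar beside it haven't moved.

```bash
python3 -c "
from workcell import env
print(env.job_done())"
```

```text
the job is handed in; nothing more can be done
None
```

The mould is shut and the job is handed in at about 13 s: I pressed the notched end home first, then the straight end, then the middle, with about 15 N straight down at most, and nothing around it looked disturbed.

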